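# Load the bench sample cooler and set it to its coldest

## Robot

A 6-joint arm with a two-finger parallel gripper is mounted at the origin on the work surface. World frame = base frame: x ahead of the robot, y to its left, z up, the work surface at z = 0. Lengths are in mm, angles in rad, forces in N, time in s.
With the tool pointing down it reaches from about 350 to 800 mm from the base axis. Payload 7.3 kg.
Tool frame: the origin (TCP) lies between the finger pads; the fingertips stand 14 mm ahead of it and the grasp point (between the pads) lies 5 mm behind it; z points along the fingers, y is the direction in which the jaws open and shut (so a half turn about z gives the same grasp; the last joint's range is limited). The gripper opens to 85 mm and grips with 20 to 120 N. Pads are 22 mm wide; open, the fingers measure 114 mm over their backs; the gripper's body (76 mm by 85 mm) begins 54 mm behind the grasp point. The pads swing forward as they close: fully open they stand 13 mm farther back than shut.
Start: joints at [-1.343, 0.342, 1.524, -0, 1.275, -0.146], TCP at [191.73, -488.756, 245.322] pointing down, gripper open.
Joint ranges: [-2.53, 2.53], [-0.77, 2.02], [0.04, 2.7], [-1, 4.14], [0.28, 2.66], [-3.11, 3.11]. Speed limits (rad/s): [2.57, 2.57, 3.14, 3.14, 3.14, 3.14].

## Interface

Orientations are given as a unit quaternion [x, y, z, w].
In Python, from bench import sense, imaging, job gives the robot as it stands.
- The arm moves only by the shell command python3 -m creep 'ROWS' [OPENING] [FORCE]. ROWS is a JSON object of lists of equal length, an entry for each row: "offset": the shift along the tool's x, y, z in cm, a list of three; "roll": the turn about the tool's z in rad. In form: {"offset": [[dx, dy, dz], ...], "roll": [roll, ...]}. A call has exactly 8 rows; each row shifts and turns the commanded pose from where the row before left it, along the tool's axes as they then stand; what a row does not reach is not made up. A row lasts 1/8 s, in which the tool goes at most 62.5 mm and 10.7 degrees, less where a joint would pass 70% of its speed; a pose out of reach is approached as far as the arm can. A call is refused whole if a number of a shift passes 6.25 or a number of a turn 0.188, either way. A call with a gripper value outside its range is refused whole. OPENING is the opening, from 0 (shut) to 1 (fully open), set as the call begins (- or left out, the last holds). The fingers move at their own pace and stop on an object; FORCE is the grip in N (left out, the last holds). Time passes only in rows, so rows that do not move let the fingers close, or fill a call up. It gives the time, the measured TCP pose, the force and the opening at its end, in the units of the state.
- sense(): the state, without advancing time (a new reading comes with each control period).
- imaging.read_camera(name): name is "side" or "top" or "wrist"; returns a dict with "image" (384x512x3 uint8, red, green, blue), "fx", "fy", "cx", "cy" (pixels), "position" and "attitude" of the camera in the world; the wrist camera has in their place "hand_eye" (4x4, takes a point from camera to tool coordinates, whose origin is the TCP and whose axes are the flange's). Camera axes: x right, y down, z forward; pixel columns grow to the right and rows downward; lengths in mm; the calibration is good to about 2 mm. A picture is of the moment at which its call begins: read the wrist's pose just before it. There is no depth.
- job.job_done(): hands the job in, once; it reports no verdict.
The state is a dict: "time": time; "qpos": joint angles; "qvel": joint speeds; "tau": joint torques, N m; "tcp_pos": TCP position; "ee_rot": TCP orientation; "contact_force": force on the tool from outside, world axes, zero at the start; "ft_torque": the same for the moment, N m; "finger_gap": finger opening in mm.
Only numpy, scipy, OpenCV 4.12 (cv2) and the standard library are available. Lean on these libraries where they do the work, as an engineer would, in place of code of your own. Each camera call takes 0.05 s, during which the arm holds its last target. There are 200 camera calls.

## Task

Pack the cuvette case, the wide jar and the tall bottle from the mat into the open well of the bench cooler beside the slide box that is already in it, so that all four stand upright on the well floor (they only just fit), and turn the cooler's temperature knob anticlockwise to its end stop. Do not tip any container over on the way, and leave the glass cylinder, the wash bottle and the hygrometer standing where they are.

Things in the scene. Friction and masses are not known exactly. Their poses are not given: they have to be found in the camera images.
- cooler: White bench cooler, fixed, 238 mm (its x) by 170 mm (y) by 55 mm high. The origin is under the centre of its open well. The well is a rectangle 124 mm along x by 146 mm along y, 35 mm deep (floor 20 mm, rim 55 mm above the bench), walls 12 mm thick. On the -x side of the well is a flat deck, 55 mm high, from x = -74 to -165 mm, with the temperature knob at x = -119 mm, y = 0.
- well_floor (a point): Centre of the well's floor, 20 mm above the bench; same axes as the cooler (well 124 mm along x, 146 mm along y).
- thermostat (a joint): Angle of the temperature knob: 0 at the anticlockwise end stop (coldest), growing clockwise seen from above to 2.6 rad. It starts between 0.7 and 1.3 rad.
- thermostat_grip (a point): Point on the temperature knob's axis at the height to grip it. The knob is black, about 40 mm across, with an upright bar grip 38 mm long, 14 mm thick and 32 mm high, whose top lies 7 mm above this point: at joint value 0 the bar runs along the cooler's x axis, and the point turns with the knob, its x axis along the bar.
- cuvette_case: Grey closed rectangular case, 116 mm (x) by 44 mm (y) by 80 mm high. Origin at the centre of its underside, z up.
- slide_box: White closed rectangular box, 116 mm (x) by 30 mm (y) by 100 mm high, already standing in the well near its -y wall, long side along the well's x. Origin at the centre of its underside, z up.
- jar: Wide upright jar, amber with a white lid of the same width, 62 mm diameter, 90 mm high. Origin at the centre of its underside, z up.
- tall_bottle: Tall upright amber bottle, body 46 mm diameter up to 85 mm, shoulder to 100 mm, then a white cap of 32 mm diameter from 100 to 130 mm, total height 130 mm. Origin at the centre of its underside, z up.
- mat: Dark flat mat fixed on the bench, 260 mm (x) by 290 mm (y), 4 mm thick, on which the loose containers start. Origin at the centre of its underside.
- glass_cylinder: Bystander: slim measuring cylinder, 32 mm diameter, foot 48 mm diameter, 159 mm high, standing amid the containers on the mat. Origin at the centre of its underside.
- wash_bottle: Bystander: white wash bottle, 52 mm diameter, 153 mm high with a spout reaching 38 mm along its x. Origin at the centre of its underside.
- hygrometer: Bystander: white upright instrument, 30 mm (x) by 60 mm (y) by 85 mm high, standing on the mat among the containers. Origin at the centre of its underside.
Things that resemble listed ones, but are neither listed nor needed, are in the scene too. What is shaped like the tall_bottle but blue or purple is not meant.

How it is judged:
By the outcome, as a careful person would: the job done as asked, in the order asked, and still so for the second after the job is handed in, with the robot touching nothing.
It also fails if it takes over 72 s, if anything falls off the work surface, if the arm or the gripper's body presses on something with over 40 N, if the wrist force passes 120 N, or if a joint passes its speed limit or range.

## Working session

There is one attempt and no reset: what is moved stays moved. The work goes in short steps, Python scripts to look and compute and a shell command to move; the robot and the scene stay as the last step left them, time stands still between calls to the robot, and variables do not carry over. Pictures are saved under pics/ and viewed, about 8 in all and at most 12, crops included, and the job is handed in when it is done.

```bash
ls; mkdir -p pics
cat > h.py <<'E'
import numpy as np, cv2
from bench import sense, imaging, job
from scipy.spatial.transform import Rotation as R
def shot(n):
    s=sense(); c=imaging.read_camera(n); c['s']=s
    K=np.array([[c['fx'],0,c['cx']],[0,c['fy'],c['cy']],[0,0,1.]])
    if n=='wrist':
        T=np.eye(4);T[:3,:3]=R.from_quat(s['ee_rot']).as_matrix();T[:3,3]=s['tcp_pos'];M=T@np.array(c['hand_eye'])
    else:
        M=np.eye(4);M[:3,3]=c['position'];a=np.array(c['attitude'],float)
        M[:3,:3]=a if a.shape==(3,3) else R.from_quat(a).as_matrix()
    c['K']=K;c['M']=M;return c
def ray(c,p,z):
    d=c['M'][:3,:3]@np.linalg.inv(c['K'])@[p[0],p[1],1.];o=c['M'][:3,3]
    return (o+d*(z-o[2])/d[2]).round(1)
def proj(c,P):
    q=np.linalg.inv(c['M'])@np.append(P,1.);u=c['K']@q[:3];return (u[:2]/u[2]).round(1)
def save(c,name,crop=None,s=1):
    im=c['image'][:,:,::-1]
    if crop: x0,y0,x1,y1=crop;im=im[y0:y1,x0:x1]
    cv2.imwrite('pics/'+name,cv2.resize(im,None,fx=s,fy=s,interpolation=cv2.INTER_CUBIC))
E
python3 - <<'E'
from h import *
a=shot('top');b=shot('side')
import pickle
pickle.dump((a,b),open('tb.pkl','wb'))
save(a,'top.png',None,1.5);save(b,'side.png',None,1.5)
for c in (a,b): print(c['K'].round(0).tolist(),c['M'].round(3).tolist())
print(sense())
E
```

```text
pics
[[363.0, 0.0, 256.0], [0.0, 363.0, 194.0], [0.0, 0.0, 1.0]] [[-0.022, -0.985, 0.171, 444.386], [-1.0, 0.021, -0.003, -67.0], [-0.0, -0.171, -0.985, 928.776], [0.0, 0.0, 0.0, 1.0]]
[[436.0, 0.0, 258.0], [0.0, 436.0, 186.0], [0.0, 0.0, 1.0]] [[0.999, -0.034, 0.02, 541.41], [-0.038, -0.699, 0.714, -920.394], [-0.01, -0.714, -0.7, 906.321], [0.0, 0.0, 0.0, 1.0]]
{'time': 0.1, 'qpos': array([-1.34300462e+00,  3.42649105e-01,  1.52490259e+00,  4.64572044e-06,
        1.27543512e+00, -1.45988424e-01]), 'qvel': array([ 0.00080813, -0.00025003, -0.00142563, -0.00084944, -0.00132381,
       -0.00071651]), 'tau': array([ 1.65115383e-03, -4.34446478e+01, -2.46490878e+01, -1.60183272e-04,
        4.68336832e-03, -1.69218094e-05]), 'tcp_pos': array([ 191.64707163, -488.40525352,  244.70410082]), 'ee_rot': array([ 9.82586711e-01,  1.85803307e-01, -2.62837792e-05, -6.96586742e-04]), 'contact_force': array([ 0.84757314, -0.76836473,  0.72299081]), 'ft_torque': array([ 0.00045463,  0.01758193, -0.03645165]), 'finger_gap': 85.36923622529427}
```

View pics/top.png

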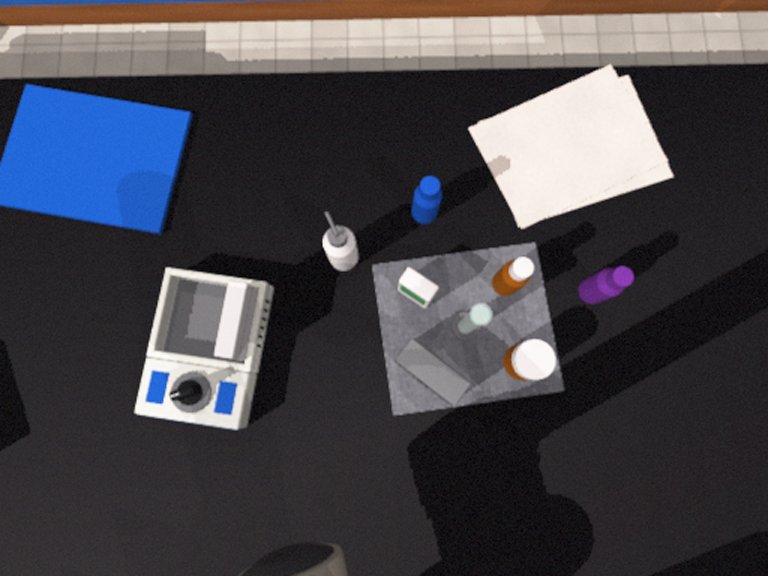

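View pics/side.png

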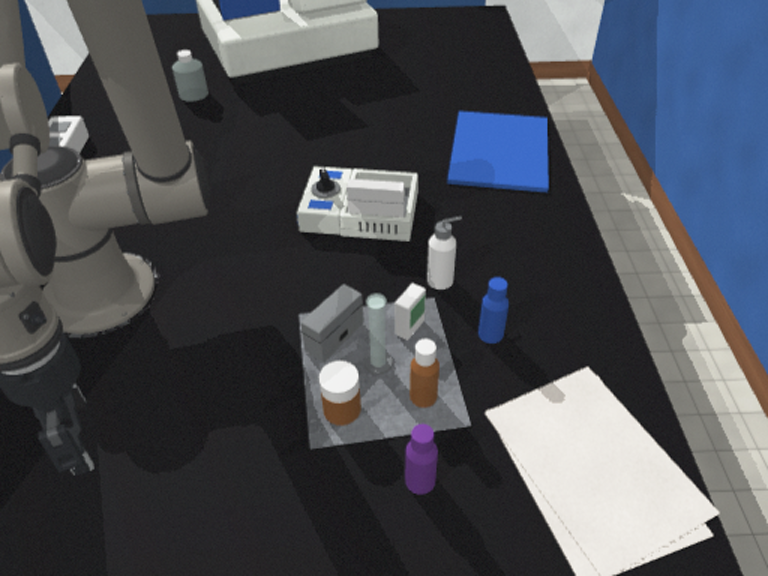

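The top view shows the cooler at (205,345), with the slide box on its right, and the mat at (468,330). On the mat are:
- the case (435,372)
- the jar with the white lid (535,358)
- the amber bottle with the white cap (515,275)
- the glass cylinder (475,318)
- the hygrometer (417,287)

There are three bottle candidates: amber (515,275), blue (427,200) and purple (605,285). The amber one fits the description. I'll confirm it in an enlarged crop and measure.

Run:
```python
from h import *
import pickle
a,b=pickle.load(open('tb.pkl','rb'))
im=a['image'][:,:,::-1]
A=im[170:295,85:190];B=im[155:280,245:395]
v=cv2.resize(np.hstack([A,B]),None,fx=3.1,fy=3.1,interpolation=cv2.INTER_CUBIC)
cv2.imwrite('pics/crop.png',np.clip(v*1.3,0,255).astype('uint8'))
def blobs(c,mask,roi,amin=25):
    x0,y0,x1,y1=roi;m=np.zeros(mask.shape,'uint8');m[y0:y1,x0:x1]=mask[y0:y1,x0:x1]*255
    cs,_=cv2.findContours(m,0,2);return [(k,cv2.contourArea(k)) for k in cs if cv2.contourArea(k)>amin]
for c,roi in((a,(245,155,385,280)),(b,(200,180,320,300))):
    i=c['image'].astype(int);mn=i.min(2);mx=i.max(2)
    for nm,m in (('white',(mn>170)&(mx-mn<40)),('amber',(i[:,:,0]>90)&(i[:,:,2]<50))):
        for k,ar in blobs(c,m,roi):
            (x,y),r=cv2.minEnclosingCircle(k);bx=cv2.boundingRect(k)
            print(nm,ar,(round(x,1),round(y,1)),round(r,1),bx,[ray(c,(x,y),z)[:2].tolist() for z in (94,134)])
```

```text
white 580.0 (355.9, 240.0) 14.5 (342, 226, 29, 27) [[477.9, -296.2], [476.3, -285.2]]
white 140.5 (320.0, 209.0) 7.2 (313, 202, 15, 15) [[551.0, -217.9], [545.8, -210.7]]
white 380.5 (277.0, 191.0) 14.3 (265, 178, 27, 27) [[595.4, -119.6], [588.2, -117.1]]
white 170.5 (347.1, 178.7) 8.3 (340, 171, 16, 16) [[621.3, -285.4], [612.8, -275.0]]
amber 68.0 (344.5, 241.5) 11.1 (336, 231, 13, 22) [[474.9, -270.0], [473.5, -260.2]]
amber 211.0 (339.9, 186.1) 12.1 (329, 174, 24, 23) [[603.9, -267.5], [596.3, -257.9]]
white 448.0 (225.7, 253.1) 13.7 (213, 240, 26, 27) [[481.7, -307.9], [484.6, -338.0]]
white 129.5 (283.1, 233.8) 8.4 (277, 226, 14, 17) [[617.9, -257.1], [614.2, -289.8]]
white 53.5 (250.5, 202.0) 4.9 (246, 198, 10, 8) [[542.7, -148.5], [542.7, -186.5]]
white 151.5 (272.5, 197.0) 10.7 (263, 189, 20, 17) [[600.2, -133.3], [597.3, -172.1]]
white 30.5 (290.5, 185.5) 5.7 (288, 180, 6, 12) [[650.7, -93.1], [645.3, -133.8]]
amber 265.0 (226.8, 270.1) 12.9 (215, 264, 25, 19) [[484.7, -354.9], [487.5, -382.7]]
amber 346.5 (285.0, 255.5) 15.7 (274, 241, 18, 30) [[617.3, -320.8], [613.6, -350.4]]
```

View pics/crop.png

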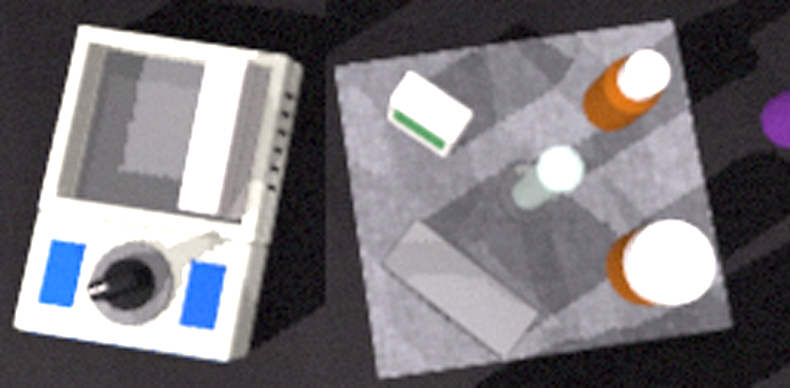

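The crop confirms it. The amber bottle with the white cap is at crop (625,90), while the other bottle in this crop is purple at (780,120). The case's top corners and the cooler's rim corners are clear, so I'll compute poses from them.

```bash
cat >> h.py <<'E'
def fit2(L,W):
    L=np.array(L,float);W=np.array(W,float);l=L-L.mean(0);w=W-W.mean(0)
    th=np.arctan2((l[:,0]*w[:,1]-l[:,1]*w[:,0]).sum(),(l*w).sum());c,s=np.cos(th),np.sin(th)
    t=W.mean(0)-np.array([[c,-s],[s,c]])@L.mean(0);res=W-(L@np.array([[c,s],[-s,c]])+t)
    return t,th,res
E
python3 - <<'E'
from h import *
import pickle
a,b=pickle.load(open('tb.pkl','rb'))
l=lambda p:(85+p[0]/3.1-.33,170+p[1]/3.1-.33); r=lambda p:(245+(p[0]-325.5)/3.1-.33,155+p[1]/3.1-.33)
W=[ray(a,l(p),55)[:2] for p in((78,25),(284,57),(232,360),(15,326))];print(np.array(W).tolist())
t,th,res=fit2([(74,85),(74,-85),(-165,-85),(-165,85)],W);print('cooler',t,th,res.round(1).tolist())
W=[ray(a,r(p),84)[:2] for p in((417,221),(537,310),(507,357),(385,262))]
t2,th2,res=fit2([(58,22),(-58,22),(-58,-22),(58,-22)],W);print('case',t2,th2,res.round(1).tolist(),[np.linalg.norm(W[i]-W[(i+1)%4]).round(1) for i in range(4)])
W=[ray(a,l(p),120)[:2] for p in((205,55),(248,60),(222,217),(180,210))]
t3,th3,res=fit2([(58,15),(58,-15),(-58,-15),(-58,15)],W);print('slide',t3,th3,res.round(1).tolist())
c,s=np.cos(th),np.sin(th);print('slide in cooler',np.array([[c,s],[-s,c]])@(t3-t))
print('cyl',ray(a,r((561,170)),163),'hyg',ray(a,r((430,108)),89))
s_=sense();print(R.from_quat(s_['ee_rot']).as_matrix().round(3).tolist(),shot('wrist')['hand_eye'])
E
```

```text
[[644.6, 288.7], [615.1, 124.6], [382.9, 160.1], [411.5, 325.4]]
cooler [558.43751277 217.41191404] -0.16087068833116205 [[-0.5, -0.8], [-2.8, 2.9], [0.9, 0.2], [2.3, -2.3]]
case [ 464.875 -142.375] 0.8949501535926074 [[30.7, -27.7], [35.5, -24.0], [-32.5, 27.2], [-33.7, 24.6]] [np.float64(110.1), np.float64(41.1), np.float64(113.2), np.float64(39.0)]
slide [546.4 160.1] -0.1368803442851793 [[-0.7, 1.2], [-1.0, -0.7], [0.1, -0.5], [1.6, 0.0]]
slide in cooler [ -2.70199538 -58.50005492]
cyl [ 540.9 -206.7  163. ] hyg [ 599.8 -123.3   89. ]
[[0.931, 0.365, -0.0], [0.365, -0.931, 0.001], [0.0, -0.001, -1.0]] [[ 6.05649689e-04 -9.56324263e-01 -2.92307264e-01  7.39490478e+01]
 [ 9.99998676e-01  1.02065475e-03 -1.26725559e-03  4.31269573e-01]
 [ 1.51025207e-03 -2.92306110e-01  9.56323615e-01 -1.27691839e+02]
 [ 0.00000000e+00  0.00000000e+00  0.00000000e+00  1.00000000e+00]]
```

```bash
cat > go.py <<'E'
import sys
from h import *
# go.py x y z ang : remaining shift in tool axes (cm) and roll
x,y,z,a=map(float,sys.argv[1:5]);s=sense();M=R.from_quat(s['ee_rot']).as_matrix();cur=np.arctan2(M[1,0],M[0,0])
d=M.T@(np.array([x,y,z])-s['tcp_pos'])/10
r=(cur-a+np.pi)%(2*np.pi)-np.pi
M2=R.from_euler('z',a).as_matrix()@np.diag([1,-1,-1.]);d2=M2.T@(np.array([x,y,z])-s['tcp_pos'])/10
print('t',round(s['time'],2),'tcp',s['tcp_pos'].round(1),'ang',cur.round(3),'q6',s['qpos'][5].round(2),'gap',round(s['finger_gap'],1),'F',s['contact_force'].round(1));print('shift now',d.round(2),'roll',round(r,3),'| shift after roll',d2.round(2))
E
python3 -m creep '{"offset":[[4.76,-2.78,0],[4.76,-2.78,0],[4.76,-2.78,0],[4.76,-2.78,0],[4.76,-2.78,0],[4.76,-2.78,0],[4.76,-2.78,0],[4.76,-2.78,0]],"roll":[0,0,0,0,0,0,0,0]}' 1
python3 -m creep '{"offset":[[0,0,1],[0,0,1],[0,0,1],[0,0,1],[0,0,1],[0,0,0],[0,0,0],[0,0,0]],"roll":[-0.182,-0.182,-0.182,0,0,0,0,0]}'
python3 go.py 465 -142 195 0.92
python3 - <<'E'
from h import *
c=shot('wrist');save(c,'w1.png',None,1.5)
import pickle;pickle.dump(c,open('w1.pkl','wb'))
E
```

```text
time: 1.15
tcp_pos: [465.9, -141.1, 245.2]
ee_rot: [0.983, 0.186, -0.0, 0.0]
contact_force: [0.8, -2.2, -0.2]
finger_gap: 85.7
time: 2.15
tcp_pos: [465.3, -142.8, 195.7]
ee_rot: [0.896, 0.444, 0.0, 0.0]
contact_force: [0.8, 0.3, -1.3]
finger_gap: 85.5
t 2.15 tcp [ 465.3 -142.8  195.7] ang 0.919 q6 0.2 gap 85.5 F [ 0.8  0.3 -1.3]
shift now [ 0.05 -0.07  0.07] roll -0.001 | shift after roll [ 0.05 -0.07  0.07]
```

View pics/w1.png

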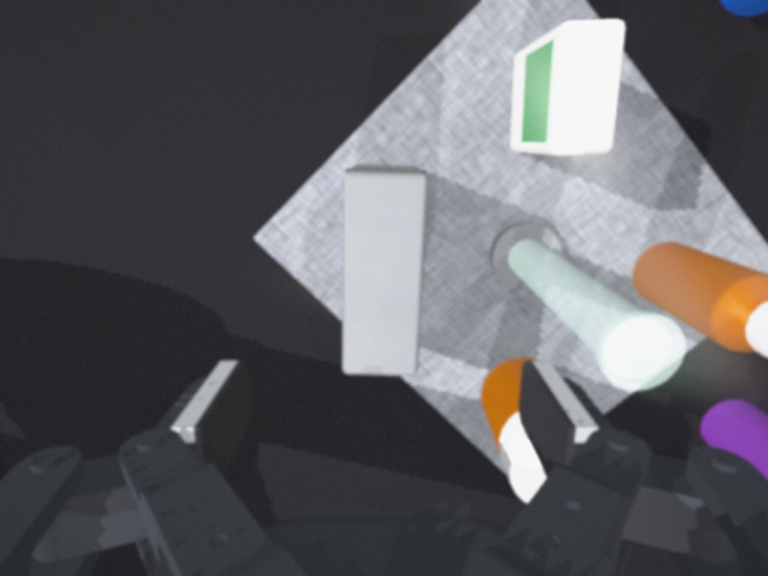

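The wrist view shows the case with top corners (347,171), (426,172), (417,374) and (343,373), aligned with the fingers. The cylinder is to its right.

Run:
```python
from h import *
import pickle
c=pickle.load(open('w1.pkl','rb'))
W=np.array([ray(c,(u/1.5-.2,v/1.5-.2),84)[:2] for u,v in((347,171),(426,172),(417,374),(343,373))])
print(W.tolist(),W.mean(0),[np.linalg.norm(W[i]-W[(i+1)%4]).round(1) for i in range(4)])
d=(W[0]+W[1]-W[2]-W[3]);print(np.arctan2(d[1],d[0]))
print('cyl foot',ray(c,(527/1.5,250/1.5),4),'cyl top',ray(c,(640/1.5,352/1.5),163))
```

```text
[[485.7, -84.6], [517.2, -109.2], [446.4, -198.5], [412.7, -172.1]] [ 465.5 -141.1] [np.float64(40.0), np.float64(114.0), np.float64(42.8), np.float64(114.0)]
0.8879689380281811
cyl foot [ 545.1 -205.1    4. ] cyl top [ 540.6 -204.9  163. ]
```

```bash
python3 -m creep '{"offset":[[0.15,-0.1,3],[0,0,3],[0,0,3],[0,0,3],[0,0,1.65],[0,0,0],[0,0,0],[0,0,0]],"roll":[0.025,0,0,0,0,0,0,0]}'
python3 -m creep '{"offset":[[0,0,0],[0,0,0],[0,0,0],[0,0,0],[0,0,0],[0,0,0],[0,0,0],[0,0,0]],"roll":[0,0,0,0,0,0,0,0]}' 0 60
python3 -m creep '{"offset":[[0,0,-3],[0,0,-3],[0,0,-3],[0,0,-3],[0,0,-2.5],[0,0,0],[0,0,0],[0,0,0]],"roll":[0,0,0,0,0,0,0,0]}'
python3 go.py 512 56 205 -0.15
```

```text
time: 3.2
tcp_pos: [465.7, -141.2, 59.7]
ee_rot: [0.902, 0.433, 0.001, 0.001]
contact_force: [-0.4, 0.4, 0.2]
finger_gap: 85.4
time: 4.2
tcp_pos: [465.4, -141.0, 59.2]
ee_rot: [0.902, 0.433, 0.0, 0.0]
contact_force: [-0.6, -0.1, 5.4]
finger_gap: 43.7
time: 5.2
tcp_pos: [464.4, -140.6, 202.3]
ee_rot: [0.902, 0.433, -0.001, -0.001]
contact_force: [-0.7, 0.1, -3.5]
finger_gap: 43.5
t 5.2 tcp [ 464.4 -140.6  202.3] ang 0.895 q6 0.22 gap 43.5 F [-0.7  0.1 -3.5]
shift now [18.31 -8.59 -0.26] roll 1.045 | shift after roll [  1.77 -20.15  -0.27]
```

```bash
python3 -m creep '{"offset":[[0,0,0],[0,0,0],[0,0,0],[0,0,0],[0,0,0],[0,0,0],[-1,-5.26,0],[-1,-5.26,0]],"roll":[0.175,0.175,0.175,0.175,0.175,0.17,0,0]}'
python3 -m creep '{"offset":[[-1,-5.26,0],[-1,-5.26,0],[-1,-5.26,0],[-1,-5.26,0],[-1,-5.26,0],[0,0,0],[0,0,0],[0,0,0]],"roll":[0,0,0,0,0,0,0,0]}'
python3 go.py 450 234 205 -0.15
python3 - <<'E'
from h import *
c=shot('wrist');save(c,'w2.png',None,1.5)
import pickle;pickle.dump(c,open('w2.pkl','wb'))
E
```

```text
time: 6.2
tcp_pos: [460.6, -33.0, 202.7]
ee_rot: [0.997, -0.076, -0.001, -0.0]
contact_force: [1.4, -0.2, -2.4]
finger_gap: 43.4
time: 7.2
tcp_pos: [451.0, 232.6, 203.4]
ee_rot: [0.997, -0.076, -0.0, 0.0]
contact_force: [-0.8, 0.8, -2.3]
finger_gap: 43.1
t 7.2 tcp [451.  232.6 203.4] ang -0.152 q6 2.05 gap 43.1 F [-0.8  0.8 -2.3]
shift now [-0.12 -0.12 -0.16] roll -0.002 | shift after roll [-0.12 -0.12 -0.16]
```

View pics/w2.png

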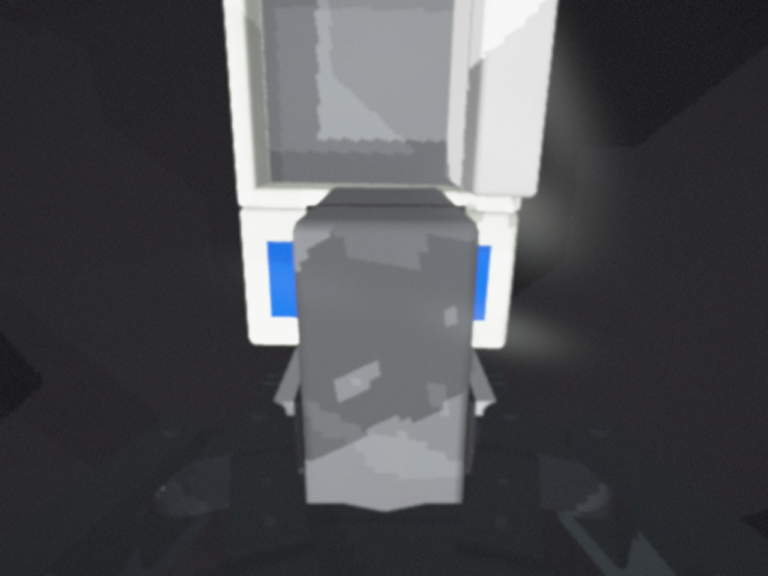

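The wrist view shows the deck's front corners at (250,344) and (504,346), the well's front rim at row ~190, and the slide box's near top end at (472–538,194). I'll cast rays to refine the cooler's pose.

Run:
```python
from h import *
import pickle
c=pickle.load(open('w2.pkl','rb'))
f=lambda p,z:ray(c,(p[0]/1.5-.2,p[1]/1.5-.2),z)[:2]
N={'defl':(250,344),'dfr':(504,346),'outL_top':(224,0),'outL_mid':(239,205),'inL_top':(247,0),'inL_bot':(257,188),'jointL':(239,207),'jointR':(520,208)}
for k,p in N.items(): print(k,f(p,55))
L=f((250,344),55);Rr=f((504,346),55);v=L-Rr
print('width',np.linalg.norm(v),'ang',np.arctan2(-v[0],v[1]))
e=f((224,0),55)-L;print('edge ang',np.arctan2(e[1],e[0]))
for k,p in {'slnL':(472,193),'slnR':(538,195),'slfL':(484,0),'slfR':(556,0)}.items(): print(k,f(p,120))
W=[f((472,193),120),f((538,195),120)]
th=-0.152;m=(L+Rr)/2;u=np.array([np.cos(th),np.sin(th)])
print('origin from front',m+165*u)
q=(np.mean(W,0));print('case top corners',[f(p,203.4+25) for p in((297,228),(474,226),(463,503),(306,503))])
```

```text
defl [410.8 327.2]
dfr [384.4 163.1]
outL_top [606.3 294.1]
outL_mid [500.1 312.4]
inL_top [604.5 282.1]
inL_bot [508.3 299.5]
jointL [499.  312.7]
jointR [473.2 146.9]
width 166.2100177486303 ang -0.15951075495552747
edge ang -0.16771893956000541
slnL [495.3 185.3]
slnR [489.9 155.8]
slfL [571.3 173.2]
slfR [566.9 144.5]
origin from front [560.69758701 220.16646322]
case top corners [array([508.4, 243.2]), array([502.9, 203.8]), array([427.2, 213.9]), array([433.6, 256.4])]
```

```bash
python3 go.py 568.8 263.5 135 -0.163
```

```text
t 7.25 tcp [451.2 232.6 203.5] ang -0.152 q6 2.05 gap 43.4 F [ 0.4  0.5 -2. ]
shift now [11.16 -4.84  6.85] roll 0.011 | shift after roll [11.11 -4.96  6.85]
```

```bash
python3 -m creep '{"offset":[[2.8,-1.2,0],[2.8,-1.2,0],[2.8,-1.2,0],[2.76,-1.24,0],[0,0,3],[0,0,3],[0,0,0.85],[0,0,0]],"roll":[0.011,0,0,0,0,0,0,0]}'
python3 go.py 568.8 263.5 95 -0.163
python3 - <<'E'
from h import *
c=shot('wrist');d=shot('side')
a=c['image'][:,:,::-1];b=cv2.resize(d['image'][95:165,190:290,::-1],None,fx=4,fy=4,interpolation=cv2.INTER_CUBIC)
a=cv2.resize(a,(400,300));cv2.imwrite('pics/p3.png',np.hstack([a,cv2.copyMakeBorder(b,0,20,0,0,0)]))
E
```

```text
time: 8.25
tcp_pos: [569.1, 263.2, 135.4]
ee_rot: [0.997, -0.081, -0.0, 0.0]
contact_force: [-0.3, -0.2, -2.2]
finger_gap: 43.4
t 8.25 tcp [569.1 263.2 135.4] ang -0.162 q6 2.04 gap 43.4 F [-0.3 -0.2 -2.2]
shift now [-0.03 -0.02  4.04] roll 0.001 | shift after roll [-0.03 -0.02  4.04]
```

View pics/p3.png

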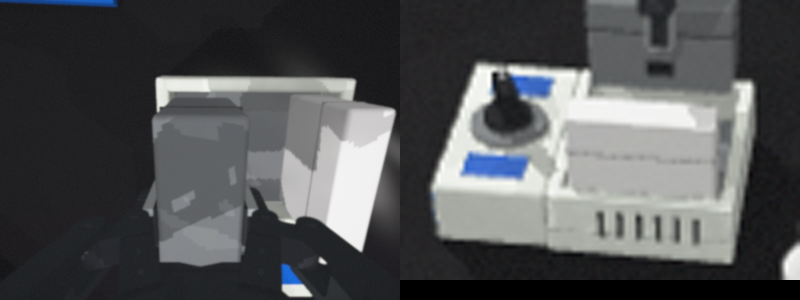

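The wrist half shows the case's lower end at (165–247,98), inside the well's back rim (158–355,80). I'll lower it slowly.

```bash
python3 -m creep '{"offset":[[0,0,0.6],[0,0,0.6],[0,0,0.6],[0,0,0.6],[0,0,0.6],[0,0,0.5],[0,0,0.5],[0,0,0]],"roll":[0,0,0,0,0,0,0,0]}'
python3 go.py 568.8 263.5 77 -0.163
```

```text
time: 9.35
tcp_pos: [568.6, 263.8, 94.8]
ee_rot: [0.997, -0.081, -0.0, 0.0]
contact_force: [0.4, -0.3, -2.7]
finger_gap: 43.0
t 9.35 tcp [568.6 263.8  94.8] ang -0.161 q6 2.04 gap 43.0 F [ 0.4 -0.3 -2.7]
shift now [0.02 0.02 1.78] roll 0.002 | shift after roll [0.02 0.02 1.78]
```

No contact, so the case is inside the rim. I'll lower it further, then ease it toward the +y wall (tool −y).

```bash
python3 -m creep '{"offset":[[0,0,0.5],[0,0,0.5],[0,0,0.5],[0,0,0],[0,-0.1,0],[0,-0.1,0],[0,-0.1,0],[0,0,0]],"roll":[0,0,0,0,0,0,0,0]}'
python3 go.py 568.8 263.5 75.2 -0.163
```

```text
time: 10.35
tcp_pos: [569.4, 266.9, 80.4]
ee_rot: [0.997, -0.08, 0.0, 0.0]
contact_force: [0.4, 0.4, -3.3]
finger_gap: 43.3
t 10.35 tcp [569.4 266.9  80.4] ang -0.161 q6 2.05 gap 43.3 F [ 0.4  0.4 -3.3]
shift now [-0.    0.35  0.52] roll 0.002 | shift after roll [-0.    0.35  0.52]
```

```bash
python3 -m creep '{"offset":[[0,-0.1,0],[0,-0.1,0],[0,0,0.2],[0,0,0.15],[0,0,0.1],[0,0,0.1],[0,0,0],[0,0,0]],"roll":[0,0,0,0,0,0,0,0]}'
python3 go.py 568.8 263.5 75.2 -0.163
```

```text
time: 11.35
tcp_pos: [569.8, 267.6, 75.3]
ee_rot: [0.997, -0.081, 0.0, 0.001]
contact_force: [-1.8, -6.6, 2.3]
finger_gap: 43.2
t 11.35 tcp [569.8 267.6  75.3] ang -0.162 q6 2.05 gap 43.2 F [-1.8 -6.6  2.3]
shift now [-0.03  0.42  0.01] roll 0.001 | shift after roll [-0.03  0.42  0.01]
```

Wall contact is felt (−6.6 N) and the case is on the floor. I'll release it, rise and move toward the jar.

```bash
python3 -m creep '{"offset":[[0,0.1,0],[0,0,0],[0,0,0],[0,0,0],[0,0,-3],[0,0,-4],[0,0,-4],[0,0,-4]],"roll":[0,0,0,0,0,0,0,0]}' 1
python3 go.py 470 -290 210 1.408
python3 - <<'E'
from h import *
c=shot('top');save(c,'t4.png',(85,160,195,290),4)
E
```

```text
time: 12.35
tcp_pos: [569.4, 267.9, 226.1]
ee_rot: [0.997, -0.08, 0.0, -0.0]
contact_force: [0.5, -0.0, 0.2]
finger_gap: 85.4
t 12.35 tcp [569.4 267.9 226.1] ang -0.161 q6 2.05 gap 85.4 F [ 0.5 -0.   0.2]
shift now [-0.86 56.66  1.61] roll -1.569 | shift after roll [-56.66  -0.76   1.61]
```

View pics/t4.png

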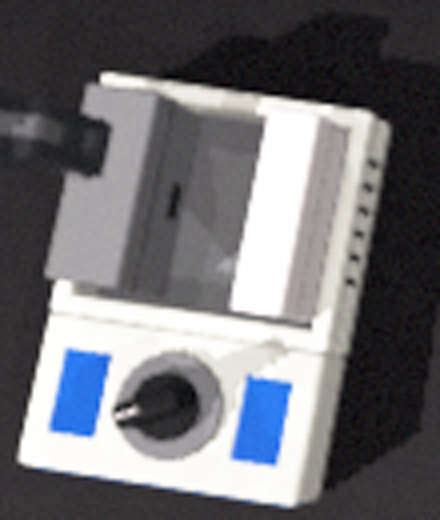

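The case stands parallel against the +y wall, and the space for the jar and bottle is free. Next is the jar.

```bash
python3 -m creep '{"offset":[[-0.09,5.67,0],[-0.09,5.67,0],[-0.09,5.67,0],[-0.09,5.67,0],[-0.09,5.67,0],[-0.09,5.67,0],[-0.09,5.67,0],[-0.09,5.67,0]],"roll":[0,0,0,0,0,0,0,0]}'
python3 -m creep '{"offset":[[-0.09,5.67,0],[-0.09,5.67,0],[0,0,0],[0,0,0],[0,0,0],[0,0,0],[0,0,0],[0,0,0]],"roll":[0,0,-0.18,-0.18,-0.18,-0.18,-0.18,-0.18]}'
python3 -m creep '{"offset":[[0,0,0.6],[0,0,0.5],[0,0,0.5],[0,0,0],[0,0,0],[0,0,0],[0,0,0],[0,0,0]],"roll":[-0.18,-0.18,-0.13,0,0,0,0,0]}'
python3 - <<'E'
from h import *
c=shot('wrist');i=c['image'].astype(int)
m=((i.min(2)>150)&(i.max(2)-i.min(2)<45)).astype('uint8')*255
for k in cv2.findContours(m,0,2)[0]:
    if cv2.contourArea(k)>300:
        (x,y),(w,h),_=cv2.fitEllipse(k);print(cv2.contourArea(k),cv2.boundingRect(k),(round(x,1),round(y,1),round(w,1),round(h,1)),ray(c,(x,y),94),ray(c,(x,y),134))
save(c,'w5.png')
E
python3 go.py 478 -296 64 1.408
```

```text
time: 13.4
tcp_pos: [489.2, -180.4, 224.9]
ee_rot: [0.997, -0.08, 0.0, 0.0]
contact_force: [0.7, 0.5, 0.3]
finger_gap: 85.4
time: 14.4
tcp_pos: [469.6, -290.3, 224.7]
ee_rot: [0.895, 0.446, 0.0, 0.0]
contact_force: [0.1, -1.2, -1.0]
finger_gap: 85.6
time: 15.4
tcp_pos: [469.6, -290.4, 208.9]
ee_rot: [0.762, 0.647, 0.0, 0.0]
contact_force: [-0.3, 0.2, -0.9]
finger_gap: 85.2
507.5 (357, 241, 41, 54) (380.0, 270.1, 12.3, 73.1) [ 566.6 -385.6   94. ] [ 552.5 -357.9  134. ]
4331.5 (233, 152, 75, 75) (269.8, 190.1, 74.0, 75.0) [ 480. -295.   94.] [ 480.2 -282.2  134. ]
2826.0 (306, 130, 78, 74) (340.9, 172.1, 53.8, 77.8) [ 539.3 -289.1   94. ] [ 529.7 -277.3  134. ]
4406.5 (422, 126, 90, 126) (468.3, 182.0, 80.8, 158.6) [ 641.8 -314.3   94. ] [ 615.3 -298.4  134. ]
569.5 (269, 104, 55, 36) (298.3, 123.9, 26.9, 54.9) [ 509.8 -245.3   94. ] [ 505.1 -240.7  134. ]
20828.5 (159, 0, 243, 153) (272.4, 64.8, 129.3, 243.6) [ 496.2 -199.7   94. ] [ 493.7 -202.6  134. ]
t 15.45 tcp [ 469.6 -290.4  208.8] ang 1.409 q6 -0.53 gap 85.3 F [-0.2 -0.4  0.8]
shift now [-0.41  0.91 14.49] roll 0.001 | shift after roll [-0.41  0.92 14.48]
```

View pics/w5.png

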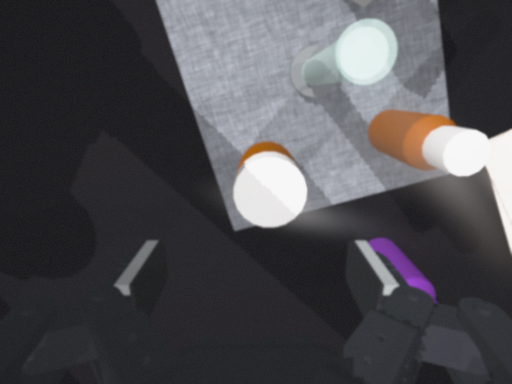

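The wrist view shows the jar lid at (270,190), which gives (480,−295). That agrees with the top view, so I'll grasp the jar there.

```bash
python3 -m creep '{"offset":[[-0.35,1.0,2],[0,0,3],[0,0,3],[0,0,3],[0,0,2],[0,0,1.5],[0,0,0],[0,0,0]],"roll":[0,0,0,0,0,0,0,0]}' 1
python3 -m creep '{"offset":[[0,0,0],[0,0,0],[0,0,0],[0,0,0],[0,0,0],[0,0,0],[0,0,0],[0,0,0]],"roll":[0,0,0,0,0,0,0,0]}' 0 60
python3 -m creep '{"offset":[[0,0,-1],[0,0,-3],[0,0,-3],[0,0,-3],[0,0,-3],[0,0,-2],[0,0,0],[0,0,0]],"roll":[0,0,0,0,0,0,0,0]}'
python3 go.py 529.5 215.7 213 1.408
```

```text
time: 16.45
tcp_pos: [479.4, -295.8, 64.3]
ee_rot: [0.762, 0.648, 0.0, 0.001]
contact_force: [0.5, 1.0, 0.1]
finger_gap: 85.3
time: 17.45
tcp_pos: [479.5, -295.9, 65.0]
ee_rot: [0.762, 0.648, 0.0, 0.001]
contact_force: [1.0, -0.4, 5.9]
finger_gap: 61.0
time: 18.45
tcp_pos: [478.3, -295.0, 212.7]
ee_rot: [0.762, 0.648, -0.0, -0.001]
contact_force: [-0.0, 1.6, -3.7]
finger_gap: 61.2
t 18.45 tcp [ 478.3 -295.   212.7] ang 1.409 q6 -0.53 gap 61.2 F [-0.   1.6 -3.7]
shift now [ 5.123e+01 -3.190e+00  3.000e-02] roll 0.001 | shift after roll [ 5.123e+01 -3.230e+00 -3.000e-02]
```

```bash
python3 -m creep '{"offset":[[0,-2,-2.5],[5.1,-2,0],[5.7,-1,0],[5.7,0,0],[5.7,0,0],[5.7,0,0],[5.7,0,0],[5.7,0.8,0]],"roll":[0,0,0,0,0,0,0,0]}'
python3 -m creep '{"offset":[[5.7,1,0],[5.7,0,0],[0,0,0],[0,0,0],[0,0,0],[0,0,0],[0,0,0],[0,0,0]],"roll":[0,0,0,0,0,0,0,0]}'
python3 go.py 530.5 216 135 1.408
```

```text
time: 19.45
tcp_pos: [500.1, 101.0, 237.6]
ee_rot: [0.762, 0.648, -0.001, -0.001]
contact_force: [1.3, -1.8, -3.4]
finger_gap: 60.9
time: 20.45
tcp_pos: [529.2, 209.7, 238.9]
ee_rot: [0.762, 0.647, 0.0, 0.0]
contact_force: [-0.4, -0.4, -3.8]
finger_gap: 60.6
t 20.45 tcp [529.2 209.7 238.9] ang 1.408 q6 0.41 gap 60.6 F [-0.4 -0.4 -3.8]
shift now [ 0.64  0.03 10.39] roll 0.0 | shift after roll [ 0.64  0.03 10.39]
```

```bash
python3 -m creep '{"offset":[[0.64,0,2.5],[0,0,2],[0,0,1.5],[0,0,0.7],[0,0,0.6],[0,0,0.6],[0,0,0.6],[0,0,0]],"roll":[0,0,0,0,0,0,0,0]}'
python3 go.py 530.5 216 135 1.408
python3 - <<'E'
from h import *
a=shot('side');b=shot('top');w=shot('wrist')
A=cv2.resize(a['image'][80:165,190:290],(400,340),interpolation=2);B=cv2.resize(w['image'],(400,340))
cv2.imwrite('pics/p6.png',np.hstack([A,B])[:,:,::-1])
E
```

```text
time: 21.45
tcp_pos: [529.9, 216.3, 153.4]
ee_rot: [0.762, 0.648, -0.0, -0.0]
contact_force: [-0.2, -0.5, -4.3]
finger_gap: 61.0
t 21.45 tcp [529.9 216.3 153.4] ang 1.409 q6 0.42 gap 61.0 F [-0.2 -0.5 -4.3]
shift now [-0.02  0.06  1.84] roll 0.001 | shift after roll [-0.02  0.06  1.84]
```

View pics/p6.png

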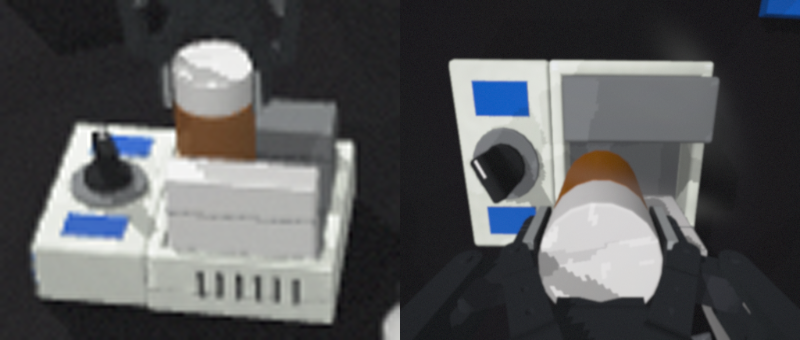

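The jar's bottom is already between the slide box and the case with no contact. The wrist view also shows the knob bar at about (493,172). I'll keep lowering.

```bash
python3 -m creep '{"offset":[[0,0,0.7],[0,0,0.7],[0,0,0.7],[0,0,0.7],[0,0,0.7],[0,0,0.7],[0,0,0.7],[0,0,0]],"roll":[0,0,0,0,0,0,0,0]}'
python3 go.py 530.5 216 81 1.408
```

```text
time: 22.6
tcp_pos: [529.8, 216.2, 104.1]
ee_rot: [0.762, 0.648, -0.001, -0.0]
contact_force: [-0.8, 0.1, -2.4]
finger_gap: 60.8
t 22.6 tcp [529.8 216.2 104.1] ang 1.409 q6 0.42 gap 60.8 F [-0.8  0.1 -2.4]
shift now [-0.01  0.08  2.31] roll 0.001 | shift after roll [-0.01  0.08  2.31]
```

```bash
python3 -m creep '{"offset":[[0,0,0.5],[0,0,0.5],[0,0,0.5],[0,0,0.4],[0,0,0.2],[0,0,0.2],[0,0,0],[0,0,0]],"roll":[0,0,0,0,0,0,0,0]}'
python3 go.py 530.5 216 81 1.408
```

```text
time: 23.6
tcp_pos: [530.2, 216.4, 81.9]
ee_rot: [0.762, 0.648, 0.0, 0.0]
contact_force: [0.6, -0.1, -3.5]
finger_gap: 60.9
t 23.6 tcp [530.2 216.4  81.9] ang 1.409 q6 0.42 gap 60.9 F [ 0.6 -0.1 -3.5]
shift now [-0.03  0.03  0.09] roll 0.001 | shift after roll [-0.03  0.03  0.09]
```

```bash
python3 -m creep '{"offset":[[0,0,0.1],[0,0,0.1],[0,0,0],[0,0,0],[0,0,0],[0,0,0],[0,0,0],[0,0,0]],"roll":[0,0,0,0,0,0,0,0]}'
python3 -m creep '{"offset":[[0,0,-0.1],[0,0,0],[0,0,0],[0,0,0],[0,0,0],[0,0,-4],[0,0,-5],[0,0,-6]],"roll":[0,0,0,0,0,0,0,0]}' 1
python3 go.py 611 -280 250 1.408
```

```text
time: 24.6
tcp_pos: [530.4, 216.5, 81.0]
ee_rot: [0.762, 0.648, 0.001, 0.0]
contact_force: [-1.7, -1.1, 6.5]
finger_gap: 60.7
time: 25.6
tcp_pos: [529.6, 216.2, 231.5]
ee_rot: [0.762, 0.648, -0.001, -0.0]
contact_force: [1.1, 0.2, 0.0]
finger_gap: 85.9
t 25.6 tcp [529.6 216.2 231.5] ang 1.409 q6 0.42 gap 85.9 F [1.1 0.2 0. ]
shift now [-47.66  16.04  -1.84] roll 0.001 | shift after roll [-47.64  16.08  -1.85]
```

```bash
python3 -m creep '{"offset":[[-5.3,1.78,-0.6],[-5.3,1.78,-0.6],[-5.3,1.78,-0.6],[-5.3,1.78,0],[-5.3,1.78,0],[-5.3,1.78,0],[-5.3,1.78,0],[-5.3,1.78,0]],"roll":[0,0,0,0,0,0,0,0]}'
python3 -m creep '{"offset":[[-5.3,1.78,0],[0,0,0],[0,0,0],[0,0,0],[0,0,0],[0,0,0],[0,0,0],[0,0,0]],"roll":[0,0,0,0,0,0,0,0]}'
python3 - <<'E'
from h import *
c=shot('wrist');i=c['image'].astype(int)
m=((i.min(2)>150)&(i.max(2)-i.min(2)<45)).astype('uint8')*255
for k in cv2.findContours(m,0,2)[0]:
    if 200<cv2.contourArea(k)<6000:
        (x,y),(w,h),_=cv2.fitEllipse(k);print(cv2.contourArea(k),cv2.boundingRect(k),(round(x,1),round(y,1),round(w,1),round(h,1)),ray(c,(x,y),134))
save(c,'w7.png')
b=shot('top');save(b,'t7.png',(85,160,195,290),4)
E
python3 go.py 611 -280 118 1.408
```

```text
time: 26.6
tcp_pos: [602.3, -226.9, 248.8]
ee_rot: [0.762, 0.648, 0.0, 0.0]
contact_force: [1.6, -0.1, 0.5]
finger_gap: 85.1
time: 27.6
tcp_pos: [611.3, -280.1, 248.9]
ee_rot: [0.762, 0.648, -0.0, 0.0]
contact_force: [0.0, 0.1, -0.1]
finger_gap: 85.3
1255.0 (240, 159, 40, 44) (259.5, 181.1, 37.6, 43.0) [ 614.4 -275.7  134. ]
1717.0 (114, 88, 47, 49) (136.9, 111.7, 43.9, 50.1) [ 530.2 -205.9  134. ]
1097.5 (186, 0, 46, 36) (208.4, 8.3, 38.4, 53.0) [ 598.9 -145.6  134. ]
t 27.7 tcp [ 611.3 -280.3  248.8] ang 1.409 q6 -0.38 gap 85.2 F [ 0.4 -0.2 -0.2]
shift now [ 0.02 -0.03 13.08] roll 0.001 | shift after roll [ 0.02 -0.03 13.08]
```

View pics/w7.png

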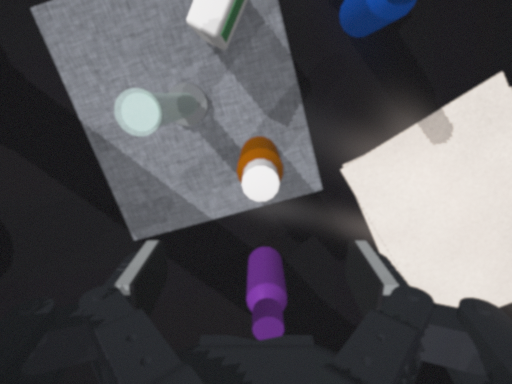

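View pics/t7.png

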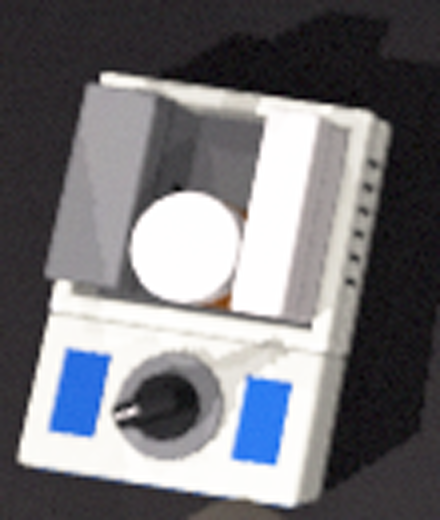

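The wrist view shows the amber bottle's cap at (260,183), which gives (614,−277). The purple one at (267,290) is not touched. In the top crop the jar stands upright at (187,245), with room behind it. I'll grasp the cap.

```bash
python3 -m creep '{"offset":[[0.37,0.21,2],[0,0,3],[0,0,3],[0,0,3],[0,0,1.5],[0,0,0.5],[0,0,0],[0,0,0]],"roll":[0,0,0,0,0,0,0,0]}'
python3 -m creep '{"offset":[[0,0,0],[0,0,0],[0,0,0],[0,0,0],[0,0,0],[0,0,0],[0,0,0],[0,0,0]],"roll":[0,0,0,0,0,0,0,0]}' 0 60
python3 -m creep '{"offset":[[0,0,-1],[0,0,-3],[0,0,-4],[0,0,-4],[0,0,-3],[0,0,-2],[0,0,0],[0,0,0]],"roll":[0,0,0,0,0,0,0,0]}'
python3 go.py 590.7 206 289 1.408
python3 - <<'E'
from h import *
b=shot('top');i=b['image'].astype(int)[160:290,85:195]
hsvw=((i.min(2)>225)).astype('uint8')*255
for k in cv2.findContours(hsvw,0,2)[0]:
    if cv2.contourArea(k)>100:(x,y),r=cv2.minEnclosingCircle(k);print(cv2.contourArea(k),x+85,y+160,r,ray(b,(x+85,y+160),110),ray(b,(x+85,y+160),120))
# jar from t7 crop: circle centre (187,247)/4
print('jar',ray(b,(85+187/4-.4,160+247/4-.4),110))
E
```

```text
time: 28.7
tcp_pos: [614.6, -277.3, 120.2]
ee_rot: [0.762, 0.648, 0.0, 0.001]
contact_force: [-0.0, 0.6, 0.1]
finger_gap: 85.5
time: 29.7
tcp_pos: [614.3, -277.1, 119.2]
ee_rot: [0.762, 0.648, 0.0, 0.001]
contact_force: [1.4, -0.4, 5.1]
finger_gap: 30.5
time: 30.7
tcp_pos: [613.4, -276.6, 287.1]
ee_rot: [0.762, 0.648, -0.001, -0.001]
contact_force: [0.3, 0.9, -2.1]
finger_gap: 30.2
t 30.7 tcp [ 613.4 -276.6  287.1] ang 1.409 q6 -0.38 gap 30.2 F [ 0.3  0.9 -2.1]
shift now [ 47.26 -10.02  -0.11] roll 0.001 | shift after roll [ 47.25 -10.06  -0.19]
2885.5 128.5 255.5 42.714263916015625 [453.8 216.4 110. ] [453.7 212.9 120. ]
1154.0 144.0 209.0 31.827760696411133 [557.5 185.1 110. ] [556.1 182.1 120. ]
jar [529.9 212.9 110. ]
```

```bash
python3 -m creep '{"offset":[[5.25,-1.11,0],[5.25,-1.11,0],[5.25,-1.11,0],[5.25,-1.11,0],[5.25,-1.11,0],[5.25,-1.11,0],[5.25,-1.11,0],[5.25,-1.11,0]],"roll":[0,0,0,0,0,0,0,0]}'
python3 -m creep '{"offset":[[5.25,-1.11,0],[0,0,0],[0,0,0],[0,0,1],[0,0,1],[0,0,0],[0,0,0],[0,0,0]],"roll":[0,0,0,0,0,0,0,0]}'
python3 go.py 590.7 206 240 1.408
python3 - <<'E'
from h import *
a=shot('side');b=shot('top');w=shot('wrist')
A=cv2.resize(a['image'][40:165,190:300],(260,300),interpolation=2);T=cv2.resize(b['image'][160:290,85:195],(254,300),interpolation=2)
cv2.imwrite('pics/p8.png',np.hstack([A,T,cv2.resize(w['image'],(286,300))])[:,:,::-1])
E
```

```text
time: 31.75
tcp_pos: [593.3, 153.5, 287.5]
ee_rot: [0.762, 0.648, -0.001, -0.001]
contact_force: [-1.2, -0.5, -2.6]
finger_gap: 30.6
time: 32.75
tcp_pos: [591.8, 205.5, 269.2]
ee_rot: [0.762, 0.648, 0.0, 0.0]
contact_force: [0.1, 0.3, -2.0]
finger_gap: 30.1
t 32.75 tcp [591.8 205.5 269.2] ang 1.409 q6 0.37 gap 30.1 F [ 0.1  0.3 -2. ]
shift now [ 0.04 -0.12  2.92] roll 0.001 | shift after roll [ 0.04 -0.12  2.92]
```

```bash
python3 -m creep '{"offset":[[0,-0.1,1.5],[0,0,1],[0,0,0.8],[0,0,0.7],[0,0,0.7],[0,0,0.7],[0,0,0.7],[0,0,0]],"roll":[0,0,0,0,0,0,0,0]}'
python3 go.py 590.7 206 140 1.408
```

```text
time: 33.9
tcp_pos: [590.3, 205.6, 207.0]
ee_rot: [0.762, 0.648, -0.001, -0.0]
contact_force: [0.0, 0.1, -1.7]
finger_gap: 30.3
t 33.9 tcp [590.3 205.6 207. ] ang 1.409 q6 0.37 gap 30.3 F [ 0.   0.1 -1.7]
shift now [0.05 0.04 6.7 ] roll 0.001 | shift after roll [0.05 0.03 6.7 ]
```

Free so far: the bottle's bottom is at ~92, below the tops of its neighbours.

```bash
python3 -m creep '{"offset":[[0.05,0,0.7],[0,0,0.7],[0,0,0.7],[0,0,0.7],[0,0,0.7],[0,0,0.7],[0,0,0.7],[0,0,0]],"roll":[0,0,0,0,0,0,0,0]}'
python3 go.py 590.7 206 135 1.408
```

```text
time: 34.9
tcp_pos: [590.3, 206.1, 158.0]
ee_rot: [0.762, 0.648, -0.001, -0.0]
contact_force: [0.2, -0.3, -2.7]
finger_gap: 30.3
t 34.9 tcp [590.3 206.1 158. ] ang 1.409 q6 0.38 gap 30.3 F [ 0.2 -0.3 -2.7]
shift now [-0.    0.04  2.3 ] roll 0.001 | shift after roll [-0.    0.04  2.3 ]
```

```bash
python3 -m creep '{"offset":[[0,0,0.6],[0,0,0.6],[0,0,0.4],[0,0,0.3],[0,0,0.2],[0,0,0],[0,0,0],[0,0,0]],"roll":[0,0,0,0,0,0,0,0]}'
python3 go.py 590.7 206 135 1.408
```

```text
time: 35.9
tcp_pos: [590.8, 206.2, 138.0]
ee_rot: [0.762, 0.648, 0.0, 0.0]
contact_force: [-0.4, -0.0, -2.0]
finger_gap: 30.5
t 35.9 tcp [590.8 206.2 138. ] ang 1.409 q6 0.38 gap 30.5 F [-0.4 -0.  -2. ]
shift now [-0.02 -0.01  0.3 ] roll 0.001 | shift after roll [-0.02 -0.01  0.3 ]
```

```bash
python3 -m creep '{"offset":[[0,0,0.1],[0,0,0.1],[0,0,0.1],[0,0,0.1],[0,0,0],[0,0,0],[0,0,0],[0,0,0]],"roll":[0,0,0,0,0,0,0,0]}'
python3 go.py 590.7 206 135 1.408
```

```text
time: 36.9
tcp_pos: [591.0, 206.3, 135.2]
ee_rot: [0.762, 0.648, 0.001, 0.0]
contact_force: [-1.7, -0.5, 5.6]
finger_gap: 30.4
t 36.9 tcp [591.  206.3 135.2] ang 1.409 q6 0.38 gap 30.4 F [-1.7 -0.5  5.6]
shift now [-0.03 -0.02  0.02] roll 0.001 | shift after roll [-0.03 -0.02  0.02]
```

The bottle is on the floor (5.6 N up). I'll release it, rise and hover over the knob.

```bash
python3 -m creep '{"offset":[[0,0,-0.2],[0,0,0],[0,0,0],[0,0,0],[0,0,-3],[0,0,-3],[0,0,-3],[0,0,0]],"roll":[0,0,0,0,0,0,0,0]}' 1
python3 go.py 441.7 236.7 225 1.88
```

```text
time: 37.9
tcp_pos: [591.9, 206.4, 228.3]
ee_rot: [0.762, 0.648, 0.002, 0.001]
contact_force: [0.3, 0.1, -0.4]
finger_gap: 85.4
t 37.9 tcp [591.9 206.4 228.3] ang 1.409 q6 0.38 gap 85.4 F [ 0.3  0.1 -0.4]
shift now [  0.56 -15.31   0.26] roll -0.471 | shift after roll [  7.45 -13.38   0.33]
```

```bash
python3 -m creep '{"offset":[[0.15,-3.83,0],[0.15,-3.83,0],[0.15,-3.83,0],[0.1,-3.83,0.3],[0,0,0],[0,0,0],[0,0,0],[0,0,0]],"roll":[0,0,0,0,-0.16,-0.16,-0.15,0]}'
python3 go.py 441.7 236.7 225 1.88
python3 - <<'E'
from h import *
import pickle
w=shot('wrist');b=shot('top');s=shot('side');pickle.dump((w,b),open('w9.pkl','wb'))
A=cv2.resize(s['image'][70:165,190:300],(255,220),interpolation=2);T=cv2.resize(b['image'][160:290,85:195],(255,300),interpolation=2)
W=cv2.resize(w['image'],(768,576)) [0:520,0:540]
L=np.vstack([A,T]);cv2.imwrite('pics/p9.png',np.hstack([W,L])[:,:,::-1])
E
```

```text
time: 38.9
tcp_pos: [439.9, 236.1, 221.7]
ee_rot: [0.591, 0.807, -0.001, -0.0]
contact_force: [0.2, 0.2, 0.4]
finger_gap: 85.5
t 38.9 tcp [439.9 236.1 221.7] ang 1.878 q6 0.03 gap 85.5 F [0.2 0.2 0.4]
shift now [-0.    0.19 -0.33] roll -0.002 | shift after roll [-0.    0.19 -0.33]
```

View pics/p9.png

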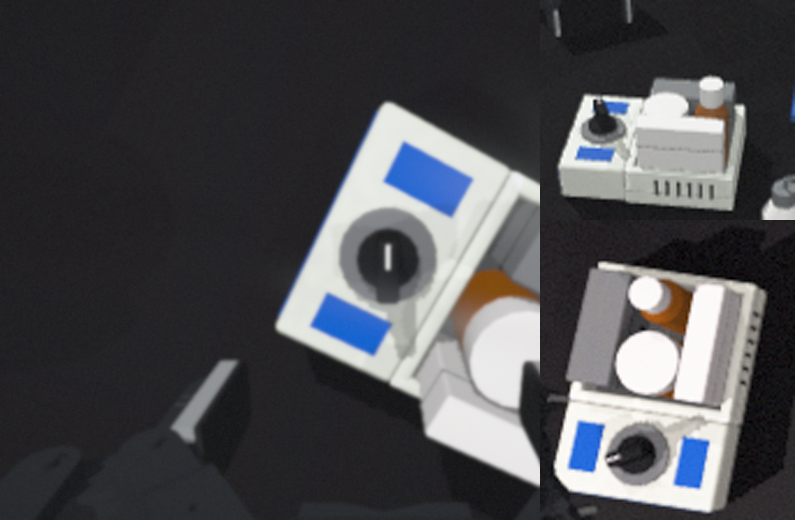

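The last view shows all four containers upright in the well. The knob's white index line runs (388,243)–(388,270), parallel to tool x, so the grip angle is already right. I'll check the centre and height by rays.

Run:
```python
from h import *
import pickle
w,b=pickle.load(open('w9.pkl','rb'))
f=lambda u,v,z:ray(w,(u/1.5-.2,v/1.5-.2),z)
print('ring',f(387.5,258,57),'deck L corner',f(388,102,55))
for z in(75,85,95):print(z,'bar top ends',f(388.5,241,z),f(388.5,301,z),'idx w',f(388,256.5,z),'idx top',ray(b,(119.5,262.3),z))
```

```text
ring [440.8 236.9  57. ] deck L corner [412.1 327.9  55. ]
75 bar top ends [436.7 251.5  75. ] [448.5 214.8  75. ] idx w [439.4 242.2  75. ] idx top [439.2 248.7  75. ]
85 bar top ends [436.  253.5  85. ] [447.3 218.1  85. ] idx w [438.6 244.5  85. ] idx top [439.2 245.   85. ]
95 bar top ends [435.3 255.5  95. ] [446.2 221.5  95. ] idx w [437.8 246.9  95. ] idx top [439.3 241.3  95. ]
```

```bash
python3 -m creep '{"offset":[[0,0.18,2],[0,0,3],[0,0,3],[0,0,2.5],[0,0,1.7],[0,0,1],[0,0,0.7],[0,0,0.4]],"roll":[0,0,0,0,0,0,0,0]}' 0.45
python3 go.py 441.4 236.6 78 1.88
```

```text
time: 40.05
tcp_pos: [442.3, 236.9, 80.5]
ee_rot: [0.59, 0.807, 0.0, 0.0]
contact_force: [-6.7, -3.1, 27.6]
finger_gap: 38.3
t 40.05 tcp [442.3 236.9  80.5] ang 1.878 q6 0.03 gap 38.3 F [-6.7 -3.1 27.6]
shift now [-0.   -0.1   0.25] roll -0.002 | shift after roll [-0.   -0.09  0.25]
```

Contact at z≈80: the fingertips are on the knob's base. I'll back off 5 mm and grip there.

```bash
python3 -m creep '{"offset":[[0,0,-0.5],[0,-0.08,0],[0,0,0],[0,0,0],[0,0,0],[0,0,0],[0,0,0],[0,0,0]],"roll":[0,0,0,0,0,0,0,0]}'
python3 go.py 441.4 236.6 83 1.88
```

```text
time: 41.05
tcp_pos: [441.3, 236.6, 84.7]
ee_rot: [0.59, 0.807, -0.0, 0.0]
contact_force: [0.0, -0.4, -0.6]
finger_gap: 38.3
t 41.05 tcp [441.3 236.6  84.7] ang 1.879 q6 0.03 gap 38.3 F [ 0.  -0.4 -0.6]
shift now [-0.    0.01  0.17] roll -0.001 | shift after roll [-0.    0.01  0.17]
```

```bash
python3 -m creep '{"offset":[[0,0,-0.2],[0,0,0],[0,0,0],[0,0,0],[0,0,0],[0,0,0],[0,0,0],[0,0,0]],"roll":[0,0,0,0,0,0,0,0]}' 0 50
python3 go.py 441.4 236.6 87 1.88
```

```text
time: 42.05
tcp_pos: [441.4, 236.6, 87.2]
ee_rot: [0.59, 0.807, 0.0, 0.0]
contact_force: [-2.1, -1.3, 6.3]
finger_gap: 13.1
t 42.05 tcp [441.4 236.6  87.2] ang 1.879 q6 0.03 gap 13.1 F [-2.1 -1.3  6.3]
shift now [-0.    0.    0.02] roll -0.001 | shift after roll [-0.    0.    0.02]
```

The bar is gripped at a 13 mm gap. I'll turn it anticlockwise (negative roll, since tool z points down).

```bash
python3 -m creep '{"offset":[[0,0,0],[0,0,0],[0,0,0],[0,0,0],[0,0,0],[0,0,0],[0,0,0],[0,0,0]],"roll":[-0.13,-0.13,-0.13,-0.13,-0.13,-0.13,-0.13,0]}'
python3 go.py 441.4 236.6 87 2.978; python3 -c "
from h import *;print(sense()['ft_torque'])"
```

```text
time: 43.05
tcp_pos: [442.2, 237.4, 87.2]
ee_rot: [0.176, 0.984, 0.001, 0.001]
contact_force: [1.0, 5.0, 3.0]
finger_gap: 13.1
t 43.05 tcp [442.2 237.4  87.2] ang 2.787 q6 -0.88 gap 13.1 F [1. 5. 3.]
shift now [ 0.05 -0.1   0.02] roll -0.191 | shift after roll [ 0.07 -0.09  0.02]
[ 0.7734169  -0.21558708  0.03244016]
```

```bash
python3 -m creep '{"offset":[[0,0,0],[0,0,0],[0,0,0],[0,0,0],[0,0,0],[0,0,0],[0,0,0],[0,0,0]],"roll":[-0.06,-0.06,-0.05,-0.04,0,0,0,0]}'
python3 go.py 441.4 236.6 87 2.978; python3 -c "
from h import *;print(sense()['ft_torque'])"
```

```text
time: 44.05
tcp_pos: [442.3, 237.6, 87.2]
ee_rot: [0.074, 0.997, 0.001, 0.001]
contact_force: [2.3, 6.0, 1.7]
finger_gap: 13.4
t 44.05 tcp [442.3 237.6  87.2] ang 2.993 q6 -1.08 gap 13.4 F [2.3 6.  1.7]
shift now [ 0.07 -0.12  0.02] roll 0.015 | shift after roll [ 0.07 -0.12  0.02]
[ 0.98174803 -0.2120383  -0.77884195]
```

The torque about z jumped to −0.78 N m at the expected end angle. One small extra turn will confirm the stop.

```bash
python3 -m creep '{"offset":[[0,0,0],[0,0,0],[0,0,0],[0,0,0],[0,0,0],[0,0,0],[0,0,0],[0,0,0]],"roll":[-0.03,-0.03,0,0,0,0,0,0]}'
python3 go.py 441.4 236.6 87 2.978; python3 -c "
from h import *;print(sense()['ft_torque'])"
```

```text
time: 45.05
tcp_pos: [442.3, 237.6, 87.3]
ee_rot: [0.046, 0.999, 0.002, 0.001]
contact_force: [0.4, 5.0, 3.3]
finger_gap: 12.9
t 45.05 tcp [442.3 237.6  87.3] ang 3.05 q6 -1.14 gap 12.9 F [0.4 5.  3.3]
shift now [ 0.08 -0.11  0.03] roll 0.072 | shift after roll [ 0.07 -0.12  0.03]
[ 0.88070935 -0.16259165 -2.12469606]
```

It's hard against the stop (−2.1 N m). I'll release, rise clear and check.

```bash
python3 -m creep '{"offset":[[0,0,0],[0,0,0],[0,0,0],[0,0,0],[0,0,-3],[0,0,-4],[0,0,-4],[0,0,-3]],"roll":[0,0,0,0,0,0,0,0]}' 0.5
python3 go.py 441.4 236.6 225 2.978
python3 - <<'E'
from h import *
import pickle
w,b0=pickle.load(open('w9.pkl','rb'));w=shot('wrist');b=shot('top');a=shot('side')
i=w['image'].astype(int);dark=((i.max(2)<45)).astype('uint8')*255
# bar end / index: bright thin mark inside black knob
P=np.array([441.4,236.6,90.]);u,v=proj(w,P);print('knob px',u,v)
x0,y0=int(u)-30,int(v)-30;g=cv2.cvtColor(w['image'],cv2.COLOR_RGB2GRAY)[y0:y0+60,x0:x0+60]
for r in g[::4,::3]:print(' '.join('%3d'%q for q in r))
print('moved px (bystanders/top diff):')
D=cv2.absdiff(b['image'],pickle.load(open('tb.pkl','rb'))[0]['image']).max(2)
for n,(x,y) in{'cyl':(320,209),'hyg':(277,191),'wash':(227,165)}.items():print(n,D[y-9:y+9,x-9:x+9].mean().round(1))
D=cv2.absdiff(b['image'],b0['image']).max(2);print('well vs earlier',D[178:232,108:160].mean())
c=b['image']
E
```

```text
time: 46.05
tcp_pos: [441.5, 236.6, 228.5]
ee_rot: [0.041, 0.999, 0.0, 0.001]
contact_force: [0.1, 1.0, -0.3]
finger_gap: 42.7
t 46.05 tcp [441.5 236.6 228.5] ang 3.059 q6 -1.15 gap 42.7 F [ 0.1  1.  -0.3]
shift now [ 0.01 -0.    0.35] roll 0.081 | shift after roll [ 0.   -0.    0.35]
knob px 256.3 179.8
233 231 176 137 141 138 130 131 130 130 129 130 130 130 139 141 141 142 157 223
223 166 135 139 139 136 127 118  81  51  43  44  56  81 114 138 141 141 141 152
196 136 138 136 137 124  70  39  35  30  35  36  31  36  47  86 134 140 141 142
158 136 138 133 100  53  38  34  33  34  42 101  46  40  41  44  83 133 139 140
146 138 134 108  80  38  34  35  30  36  64 222  70  39  41  41  41 102 139 139
143 119 107 104  57  36  33  31  33  41  94 215  59  40  41  42  41  80 128 134
142 107 107 107  61  37  38  32  31  37 117 206  48  38  37  40  41  71 127 127
165 109 106 107  71  38  38  35  35  41 115 183  44  40  40  42  42  98 126 127
185 126 109 108 103  54  42  40  38  44  45  44  44  40  43  42  61 121 128 129
188 175 114 110 109 100  61  47  43  49  50  51  50  44  48  74 123 129 128 147
190 188 175 121 112 109 111  93  56  55  56  56  56  78 115 128 130 128 143 215
174 174 175 167 130 115 113 108  64  66  66  63  65 117 128 129 134 186 220 223
173 173 172 173 173 167 140 118  77  73  72  73  76 125 150 188 216 222 223 223
172 173 173 173 174 197 192 179 180 163 191 181 203 221 224 220 220 221 221 221
165 167 171 205 219 220 221 222 223 223 227 232 232 233 232 220 208 207 208 209
moved px (bystanders/top diff):
cyl 8.8
hyg 13.3
wash 4.8
well vs earlier 2.6527777777777777
```

Run:
```python
from h import *
import pickle
a0,b0=pickle.load(open('tb.pkl','rb'));w=shot('wrist');a=shot('top');b=shot('side')
g=cv2.cvtColor(w['image'],cv2.COLOR_RGB2GRAY);m=np.zeros_like(g);m[158:182,276-30:276+4]=g[158:182,246:280]>130
n,lab,st,ce=cv2.connectedComponentsWithStats(m)
for k in range(1,n):
    if st[k,4]>20:
        ys,xs=np.where(lab==k);vx,vy,x,y=cv2.fitLine(np.stack([xs,ys],1).astype('float32'),2,0,.01,.01).ravel()
        p=ray(w,(x-8*vx,y-8*vy),90);q=ray(w,(x+8*vx,y+8*vy),90);d=(p-q)[:2];print(st[k],'line ang mod pi',np.arctan2(d[1],d[0])%np.pi,'want ~2.978')
def cen(c,x,y):
    i=c['image'].astype(int)[y-14:y+14,x-14:x+14];mm=((i.min(2)>150)).astype('uint8');M=cv2.moments(mm,True);return (round(M['m10']/M['m00'],1),round(M['m01']/M['m00'],1),M['m00'])
for nm,(x,y) in{'cyl':(320,209),'hyg':(277,191),'wash':(227,165)}.items():print(nm,cen(a0,x,y),cen(a,x,y))
for nm,(x,y) in{'cyl':(250,202),'hyg':(272,205),'wash':(294,170)}.items():print('side',nm,cen(b0,x,y),cen(b,x,y))
```

```text
[275 158   5   8  22] line ang mod pi 0.25168997175818797 want ~2.978
[256 161   5  17  63] line ang mod pi 2.976443976175166 want ~2.978
cyl (14.1, 14.1, 187.0) (13.5, 14.5, 202.0)
hyg (14.6, 13.3, 374.0) (15.4, 13.7, 361.0)
wash (12.6, 15.8, 296.0) (12.9, 16.2, 314.0)
side cyl (15.3, 13.6, 87.0) (16.3, 14.2, 101.0)
side hyg (14.7, 7.1, 194.0) (12.6, 11.3, 281.0)
side wash (13.5, 14.4, 396.0) (13.5, 14.6, 409.0)
```

The knob index is at 2.976 rad, and the end stop should be at 2.978. In the top view the bystanders stayed within 1 px. I'm handing in.

```bash
python3 -c "
from bench import job;print(job.job_done())"
```

```text
the job is handed in; nothing more can be done
None
```

The cuvette case, wide jar and amber tall bottle are now in the cooler's well beside the slide box, and the knob was then turned anticlockwise to its end stop. The job was handed in after about 46 s of robot time.

**Packing:** The case stands against the +y wall, the jar in the middle on the deck side, and the bottle behind it. I felt each one touch the floor before letting go, and the last picture showed all four upright. The well looked the same after the knob was turned.

**Knob:** The reaction torque rose to 2.1 N m against the stop. After release, the knob's index line measured 2.976 rad, against 2.978 expected for zero.

**Checks that disagreed:**
- **Fingertip contact:** On the way down to the knob, the fingertips touched its base with about 28 N. I backed off and gripped higher.
- **Hygrometer:** Its bright patch shifted about 4 px in the side view. In the top view all three bystanders stayed within 1 px. I put the side shift down to changed light and shadow once the neighbouring containers were gone, but I did not confirm that in a picture.

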